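Seat the notched plaster die in the slanted tile press

TASK

Pick up the plaster die that has one square corner notched out and set it into the matching pocket of the slanted tile press. Press it fully home so that it lies flat on the pocket floor with the stiff ejector plate pushed all the way down, without ramming it, then let go; leave the other dies and everything else where they stand.

Things in the scene. Friction and masses are not known exactly. Their poses are not given: they have to be found in the camera images.
- die: The notched die: white plaster slab 90 (x) x 66 (y) x 16 mm, a 22 x 22 mm square notch cut right through at its +x +y corner; on top a pale wooden grip rib 56 (x) x 16 (y) mm, 34 mm high, centred, so its top is 50 mm above the underside. About 0.25 kg. Origin: centre of the 90 x 66 underside; z up out of the rib, x along the rib.
- pocket: Wooden press bed, slanted 25 degrees to face up and towards the robot. Pocket 91.8 (x) x 67.8 (y) mm, 14 mm deep, 24 mm rim all round; a 22 x 22 mm block fills its +x +y corner, so the notched die fits one way, 0.9 mm spare each side; home, its slab stands 2 mm above the rim and its origin and axes match these. Origin: centre of pocket floor; z normal out of the floor, x up the slope, y across.
- ejector (a joint): Aluminium ejector plate, 40 x 40 mm, in the middle of the pocket floor; starts 3 to 6 mm proud. No spring, but stiff: needs a push of about 10 N into the pocket and stays where pushed. Value in m: 0 = 6 mm proud, 0.006 = flush with the floor.
- stand: Plywood stand that carries the slanted bed, 170 (x) x 130 (y) mm footprint, fixed; the bed's pocket floor centre is 86 mm above the table over its origin (centre of its underside), x away from the robot, z up. The bed's upper far edge reaches about 125 mm above the table.
- die_plain: Loose bystander. Plaster tile die, 16 mm thick, with the same wooden grip rib as the notched die. Origin: centre of underside, z up, x along the rib. Slab is a plain 90 x 66 mm rectangle with no notch.
- die_round: Loose bystander. Plaster tile die, 16 mm thick, with the same wooden grip rib as the notched die. Origin: centre of underside, z up, x along the rib. Slab is a disc 84 mm across.
- mug: Loose bystander: terracotta mug, 76 mm across, 85 mm high, handle at its +y; origin centre of underside.
- tub: Loose bystander: closed white tub of slip, 100 mm across, 85 mm high; origin centre of underside.
- water: Loose bystander: clear water bottle, 64 mm across, 190 mm high; origin centre of underside.
- brush: Loose bystander: brush lying along its x axis, about 200 mm long; origin at its underside.
- bowl: Loose bystander: terracotta bowl, 120 mm across, 50 mm high; origin centre of underside.
There are look-alikes about, which are no part of the job. Leave any purple or turquoise look-alike of the die alone.

How it is judged:
By the outcome, as a careful person would: the job done as asked, in the order asked, and still so for the second after the job is handed in, with the robot touching nothing.
It also fails if it takes over 64 s, if anything falls off the work surface, if the arm or the gripper's body presses on something with over 40 N, if the wrist force passes 120 N, or if a joint passes its speed limit or range.

ROBOT

A 6-joint arm with a two-finger parallel gripper is mounted at the origin on the work surface. World frame = base frame: x ahead of the robot, y to its left, z up, the work surface at z = 0. Lengths are in mm, angles in rad, forces in N, time in s.
With the tool pointing down it reaches from about 350 to 875 mm from the base axis. Payload 4.2 kg.
Tool frame: the origin (TCP) lies at the very end of the fingers, on their centre line; the grasp point (between the pads) lies 19 mm behind it; z points along the fingers, y is the line along which they close (so a half turn about z gives the same grasp; the last joint's range is limited). The gripper opens to 85 mm and grips with 20 to 120 N. Pads are 22 mm wide; open, the fingers measure 114 mm over their backs; the gripper's body (76 mm by 85 mm) begins 54 mm behind the grasp point. The pads swing forward as they close: fully open they stand 13 mm farther back than shut.
Start: joints at [1.38, 0.385, 0.008, 0, -1.194, -0.259], TCP at [271.707, 562.827, 231.312] pointing down, gripper open.
Joint ranges: [-3.14, 3.14], [-1.21, 2.06], [-1.07, 1.41], [-3.16, 2.05], [-2.99, -0.16], [-3.1, 3.1]. Speed limits (rad/s): [2.79, 2.79, 3.14, 3.14, 3.14, 3.14].

INTERFACE

Orientations are given as a unit quaternion [x, y, z, w].
In Python, from bench import read_state, get_image, get_calibration, job_done gives the robot as it stands.
- The arm moves only by the shell command python3 -m creep 'ROWS'. ROWS is a JSON object of lists of equal length, an entry for each row: "translation": the shift along the world's x, y, z in cm, a list of three; "delta_rot": the turn, a rotation vector about the world's x, y, z in degrees, a list of three; "hand": the finger opening in cm, from 0 to 8.54. A call has 1 to 8 rows; each row is the pose to reach, as a shift and turn from the pose commanded when the call began; what a row does not reach only later rows make up. A row lasts 1/8 s, in which the tool goes at most 62.5 mm and 10.7 degrees, less where a joint would pass 70% of its speed; a pose out of reach is approached as far as the arm can. A call with a gripper value outside its range is refused whole. The fingers move at their own pace and stop on an object; the grip force is fixed at half the most. Time passes only in rows, so rows that repeat a pose let the fingers close. It gives the time, the measured TCP pose, the force, the opening and the grip force at its end, in the units of the state.
- read_state(): the state, without advancing time (a new reading comes with each control period).
- get_image(name): name is "scene" or "top" or "wrist"; returns (picture, depth): 420x560x3 uint8, red, green, blue; 420x560 float32, mm along the optical axis (not along the pixel's ray), 0 where there is no reading.
- get_calibration(name): a dict with "intrinsics" (3x3 intrinsics, pixels), "xyz" and "attitude" of the camera in the world. Camera axes: x right, y down, z forward; pixel columns grow to the right and rows downward; lengths in mm; the calibration is good to about 2 mm. A picture is of the moment at which its call begins: read the wrist's pose just before it. get_calibration takes no time and is no camera call; for the wrist camera it gives the pose at the moment of the call.
- job_done(): hands the job in; it is judged then, once.
The state is a dict: "clock": time; "joints": joint angles; "joint_vel": joint speeds; "joint_efforts": joint torques, N m; "position": TCP position; "ee_rot": TCP orientation; "contact_force": force on the tool from outside, world axes, zero at the start; "wrist_torque": the same for the moment, N m; "gripper_width": finger opening in mm; "grasp_force": force on a finger pad.
Only numpy, scipy, OpenCV 4.12 (cv2) and the standard library are available. Lean on these libraries where they do the work, as an engineer would, in place of code of your own. Each camera call takes 0.05 s, during which the arm holds its last target. There are 200 camera calls.

## Working session

There is one attempt and no reset: what is moved stays moved. The work goes in short steps, Python scripts to look and compute and a shell command to move; the robot and the scene stay as the last step left them, time stands still between calls to the robot, and variables do not carry over. Pictures are saved under pics/ and viewed, at most 10 in all, crops included, and the job is handed in when it is done.

```bash
ls; mkdir -p pics; python3 - <<'E'
from bench import *
import cv2,numpy as np
s=read_state();print(s)
for n in("scene","top"):
    c=get_calibration(n);print(n,c)
    p,d=get_image(n);cv2.imwrite(f"pics/{n}0.png",p[:,:,::-1]);np.save(f"pics/{n}0.npy",d)
E
```

```text
pics
{'clock': 0.0, 'joints': array([ 1.37959378e+00,  3.85550136e-01,  6.61299466e-03, -4.99720299e-04,
       -1.19403200e+00, -2.58594661e-01]), 'joint_vel': array([-1.63048864e-03, -1.06968982e-03,  2.20013193e-03, -1.51739221e-04,
        6.76417064e-05, -5.44580243e-04]), 'joint_efforts': array([ 1.36996510e-03, -3.92289054e+01,  1.88401401e+01,  4.18591529e+00,
       -4.72107247e-03, -4.08297097e-06]), 'position': array([271.46792037, 562.2992187 , 230.22035409]), 'ee_rot': array([ 9.74795562e-01, -2.23097239e-01, -1.95502348e-04,  1.09361576e-03]), 'contact_force': array([-0.44995103, -0.75477   , -0.0985277 ]), 'wrist_torque': array([-0.0401726 ,  0.0186755 ,  0.06055386]), 'grasp_force': 0.0, 'gripper_width': 85.44553746468}
scene {'intrinsics': array([[389.01670904,   0.        , 277.3193523 ],
       [  0.        , 389.01670904, 213.40105727],
       [  0.        ,   0.        ,   1.        ]]), 'xyz': array([1170.36507992,  -19.8248009 ,  863.28343564]), 'attitude': array([ 0.62676033,  0.71308149, -0.23572366, -0.20765507])}
top {'intrinsics': array([[414.32242677,   0.        , 286.7885694 ],
       [  0.        , 414.32242677, 209.48149873],
       [  0.        ,   0.        ,   1.        ]]), 'xyz': array([ 440.79289306,  -82.61072069, 1112.65489137]), 'attitude': array([ 0.7159008 , -0.69613151,  0.03824042, -0.03774429])}
```

View pics/scene0.png

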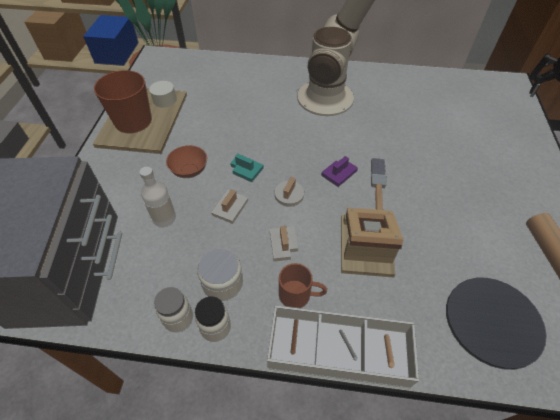

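View pics/top0.png

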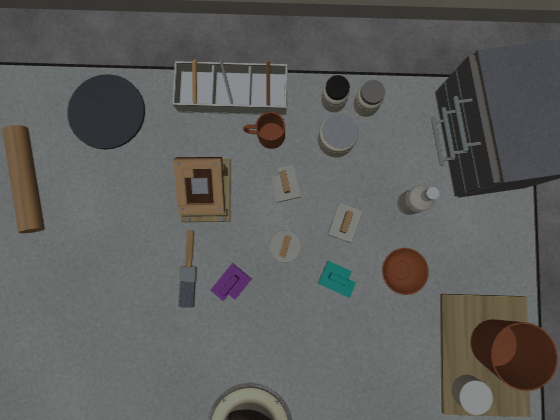

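Scene: robot at the back, press at (372,235). Top view: press pocket at (201,187) with its ejector. Candidates in the top view are white slabs at (286,183) and (345,222), a disc at (285,246), and look-alikes in purple (231,282) and turquoise (337,279). I'll check both white slabs in one close crop.

```bash
python3 - <<'E'
import cv2,numpy as np
a=cv2.imread("pics/top0.png");b=cv2.imread("pics/scene0.png")
x=cv2.resize(a[150:265,255:375],(400,383),interpolation=cv2.INTER_CUBIC)
y=cv2.resize(a[145:235,165:240],(319,383),interpolation=cv2.INTER_CUBIC)
cv2.imwrite("pics/crop1.png",np.hstack([x,y]))
E
```

```text
(no output)
```

View pics/crop1.png

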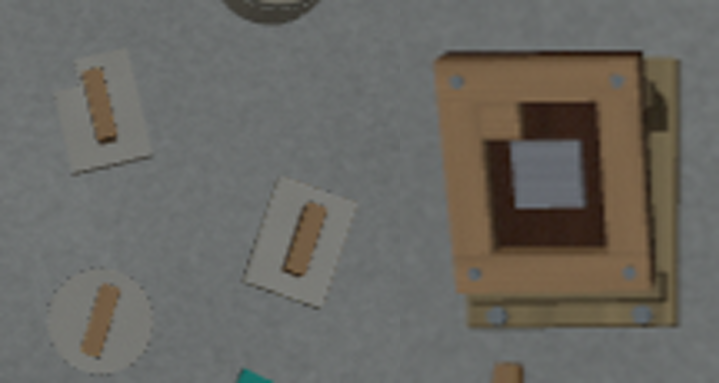

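Crop: the slab at top-view (286,183) has the square corner cut out at upper left, so it is the notched die. The slab at (345,222) is plain. The pocket's filler block is also at its upper left. Now measuring.

```bash
cat > h.py <<'E'
import numpy as np,cv2
from scipy.spatial.transform import Rotation as R
from bench import *
def pts(c,d,uv):  # depth points
    K=c["intrinsics"];uv=np.atleast_2d(uv).astype(int);z=d[uv[:,1],uv[:,0]]
    r=np.c_[(uv[:,0]-K[0,2])/K[0,0],(uv[:,1]-K[1,2])/K[1,1],np.ones(len(uv))]
    return R.from_quat(c["attitude"]).apply(r*z[:,None])+c["xyz"]
def cast(c,uv,p0,n=(0,0,1)): # rays onto plane through p0, normal n
    K=c["intrinsics"];uv=np.atleast_2d(uv).astype(float);n=np.array(n)
    r=R.from_quat(c["attitude"]).apply(np.c_[(uv[:,0]-K[0,2])/K[0,0],(uv[:,1]-K[1,2])/K[1,1],np.ones(len(uv))])
    return c["xyz"]+r*((np.dot(np.array(p0)-c["xyz"],n))/(r@n))[:,None]
def rect(mask,off,c,p0,n=(0,0,1)):
    cs,_=cv2.findContours(mask.astype(np.uint8),cv2.RETR_EXTERNAL,cv2.CHAIN_APPROX_NONE)
    k=max(cs,key=cv2.contourArea)[:,0,:]+np.array(off)
    return cast(c,k,p0,n)
E
python3 - <<'E'
from h import *
np.set_printoptions(precision=1,suppress=True)
c=get_calibration("top");a=cv2.imread("pics/top0.png");d=np.load("pics/top0.npy")
hsv=cv2.cvtColor(a,cv2.COLOR_BGR2HSV)
g=np.array([(u,v) for v in range(160,206) for u in range(268,304)])
P=pts(c,d,g)
print("table z",np.median(P[:,2]))
slab=g[(P[:,2]>10)&(P[:,2]<24)];rib=g[P[:,2]>40]
print(len(slab),len(rib),np.median(P[(P[:,2]>40),2]))
for nm,s,z in(("slab+rib",np.vstack([slab,rib]),16),("rib",rib,50)):
    q=cast(c,s,(0,0,z))[:,:2].astype(np.float32)
    print(nm,cv2.minAreaRect(q),q.mean(0))
# wood colour rib
m=(hsv[...,1]>80)
print("slab hsv",hsv[190,290],"table",hsv[200,260],"rib",hsv[182,285])
# press rim plane
g=np.array([(u,v) for v in range(150,228) for u in range(168,238)]);P=pts(c,d,g)
ok=P[:,2]>55;gg=g[ok];Q=P[ok]
n=np.array([-np.sin(np.radians(25)),0,np.cos(np.radians(25))])
h=Q@n;hist,e=np.histogram(h,bins=40);print(np.c_[hist,e[:-1]][hist>20])
for v in(160,170,187,200,212): print(v,pts(c,d,[(182,v),(201,v),(219,v)]).ravel())
E
```

```text
table z 2.8262075985717274
605 141 49.47753094534983
slab+rib ((632.869384765625, -78.91024780273438), (85.10143280029297, 114.08250427246094), 87.32147979736328) [628.6 -75.5]
rib ((618.6029052734375, -77.93594360351562), (58.93467330932617, 114.54199981689453), 69.02704620361328) [629.3 -73. ]
slab hsv [ 17  21 109] table [ 90   7 114] rib [ 16 101 116]
[[ 735.  -201.5]
 [2017.  -175.2]
 [  23.   795.9]]
160 [660.  174.6 129.5 661.3 128.7 129.7 663.4  86.  125.5]
170 [638.4 177.1 114.9 641.8 133.  104.2 640.3  86.2 117.8]
187 [598.7 178.6 100.1 601.6 133.9  89.8 601.5  87.6  98.1]
200 [568.6 181.5  81.9 571.4 136.5  69.6 571.2  88.9  81.4]
212 [539.8 183.8  66.4 540.7 134.6  71.5 542.   89.3  70.8]
```

```bash
python3 - <<'E'
from h import *
np.set_printoptions(precision=1,suppress=True)
c=get_calibration("top");a=cv2.imread("pics/top0.png");hsv=cv2.cvtColor(a,cv2.COLOR_BGR2HSV)
w=hsv[160:206,268:304]
rib=w[...,1]>60
slab=cv2.morphologyEx((((w[...,0]<30)&(w[...,1]>12)|rib)*255).astype(np.uint8),cv2.MORPH_OPEN,np.ones((3,3)))
for nm,m,z in(("rib",rib,50),("slab",slab>0,16)):
    q=rect(m,(268,160),c,(0,0,z))[:,:2].astype(np.float32);print(nm,cv2.minAreaRect(q))
s=read_state();w=get_calibration("wrist");T=R.from_quat(s["ee_rot"])
print("tool axes",T.as_matrix());print("cam in tool",T.inv().apply(w["xyz"]-s["position"]),(T.inv()*R.from_quat(w["attitude"])).as_matrix(),w["intrinsics"][0])
E
```

```text
rib ((628.8392333984375, -73.66854095458984), (58.74230194091797, 15.74368953704834), 15.44775676727295)
slab ((634.9113159179688, -73.69496154785156), (63.252647399902344, 20.82509422302246), 15.433845520019531)
tool axes [[ 0.9 -0.4 -0. ]
 [-0.4 -0.9 -0. ]
 [ 0.   0.  -1. ]]
cam in tool [  78.7   -0.6 -143.7] [[-0.  -1.  -0.3]
 [ 1.   0.  -0. ]
 [ 0.  -0.3  1. ]] [341.4   0.  275.6]
```

```bash
python3 -m creep '{"translation":[[3,-5.2,0],[6,-10.5,0],[9,-15.8,0],[12,-21.1,0],[15,-26.4,0],[18,-31.8,0],[21,-37,0],[24,-42.4,0]],"delta_rot":[[0,0,5],[0,0,10],[0,0,15],[0,0,20],[0,0,25],[0,0,30],[0,0,36],[0,0,41]],"hand":[8.5,8.5,8.5,8.5,8.5,8.5,8.5,8.5]}' | tail -c 600
python3 -m creep '{"translation":[[3,-5.3,-1],[6,-10.6,-3],[9,-16,-5],[11.7,-21.2,-7],[11.7,-21.2,-8],[11.7,-21.2,-8]],"delta_rot":[[0,0,0],[0,0,0],[0,0,0],[0,0,0],[0,0,0],[0,0,0]],"hand":[8.5,8.5,8.5,8.5,8.5,8.5]}' | tail -c 600
python3 - <<'E'
from h import *
s=read_state();c=get_calibration("wrist");p,d=get_image("wrist");print(s["clock"],s["position"],R.from_quat(s["ee_rot"]).as_matrix().round(3))
cv2.imwrite("pics/w1.png",p[:,:,::-1]);np.savez("pics/w1.npz",d=d,**c)
E
```

```text
clock: 1.1
position: [512.2, 137.0, 231.1]
ee_rot: [0.991, 0.134, -0.0, -0.0]
contact_force: [-0.2, 1.0, 0.1]
gripper_width: 84.9
grasp_force: 0.0
clock: 1.85
position: [627.6, -73.5, 149.6]
ee_rot: [0.991, 0.132, -0.002, -0.0]
contact_force: [-0.0, 0.8, 0.1]
gripper_width: 85.2
grasp_force: 0.0
1.85 [627.63661235 -73.48969243 149.55765822] [[ 0.965  0.262 -0.004]
 [ 0.262 -0.965 -0.   ]
 [-0.004 -0.001 -1.   ]]
```

View pics/w1.png

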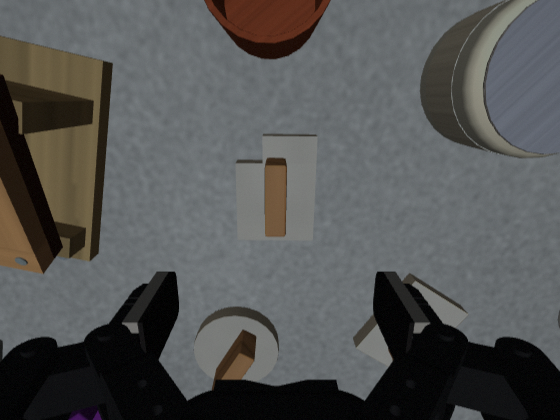

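Wrist view: the notched die lies at (276,188) between the fingers, notch at its upper left (250,148), rib top from (275,163) to (275,235).

```bash
python3 - <<'E'
from h import *
np.set_printoptions(precision=1,suppress=True)
z=np.load("pics/w1.npz");c={k:z[k] for k in z};a=cv2.imread("pics/w1.png");hsv=cv2.cvtColor(a,cv2.COLOR_BGR2HSV)
o=(225,125);w=hsv[125:250,225:330]
rib=(w[...,1]>70)
q=rect(rib,o,c,(0,0,50))[:,:2].astype(np.float32);print("rib z50",cv2.minAreaRect(q))
sl=((w[...,0]<30)&(w[...,1]>12)&(w[...,2]>110))|rib
sl=cv2.morphologyEx(sl.astype(np.uint8),cv2.MORPH_OPEN,np.ones((5,5)))
q=rect(sl,o,c,(0,0,16))[:,:2].astype(np.float32);print("slab",cv2.minAreaRect(q))
# rib top from depth
g=np.argwhere(rib)[:,::-1]+o;P=pts(c,z["d"],g);print(np.median(P,0),hsv[200,300],hsv[200,340],hsv[200,276])
E
```

```text
rib z50 ((634.8025512695312, -70.45015716552734), (60.3509407043457, 15.368169784545898), 14.60601806640625)
slab ((624.599609375, -73.13876342773438), (69.69535064697266, 17.51897621154785), 14.606024742126465)
[636.4 -70.   50.7] [ 60   6 126] [ 98  18 116] [ 14 112 116]
```

```bash
python3 - <<'E'
from h import *
np.set_printoptions(precision=1,suppress=True)
z=np.load("pics/w1.npz");c={k:z[k] for k in z};a=cv2.imread("pics/w1.png")
K=cv2.cvtColor(a,cv2.COLOR_BGR2LAB).astype(int);t=K[100:125,225:330].reshape(-1,3).mean(0);s=K[210:230,292:308].reshape(-1,3).mean(0);print(t,s)
w=K[120:255,225:330];m=(np.linalg.norm(w-s,axis=2)<np.linalg.norm(w-t,axis=2))|(w[...,2]>140)
m=cv2.morphologyEx(m.astype(np.uint8),cv2.MORPH_OPEN,np.ones((5,5)))
q=rect(m,(225,120),c,(0,0,16))[:,:2].astype(np.float32);print("slab auto",cv2.minAreaRect(q))
P=cast(c,[(237,240),(313,240),(317,135),(263,134)],(0,0,16));print("corners",P[:,:2],np.linalg.norm(np.diff(P,axis=0),axis=1))
print("centre",((P[0]+P[2])/2)[:2])
P=cast(c,[(264,236),(286,236),(287,165),(265,165)],(0,0,50));print("rib",P.mean(0),np.linalg.norm(np.diff(P,axis=0),axis=1))
x=K[130:172,274,:];print(x[20:42,0])
E
```

```text
[118.5 126.7 125.9] [131.3 127.1 128.8]
slab auto ((623.9675903320312, -70.01016235351562), (103.08731842041016, 72.56066131591797), 15.032383918762207)
corners [[ 579.4  -50.4]
 [ 596.9 -115. ]
 [ 684.7  -91.3]
 [ 674.2  -49.5]] [66.9 90.9 43.1]
centre [632.  -70.8]
rib [632.4 -71.2  50. ] [16.9 55.2 15.8]
[135 137 135 137 136 138 133 104  53  45  44  42  36  41  45  77  99 101
  99 101  99 101]
```

```bash
python3 -m creep '{"translation":[[0.46,0.25,-4],[0.46,0.25,-8],[0.46,0.25,-11],[0.46,0.25,-12],[0.46,0.25,-12.85],[0.46,0.25,-12.85],[0.46,0.25,-12.85]],"delta_rot":[[0,0,0],[0,0,0],[0,0,0],[0,0,0],[0,0,0],[0,0,0],[0,0,0]],"hand":[8.5,8.5,8.5,8.5,8.5,5,5]}'
python3 -m creep '{"translation":[[0,0,0],[0,0,0],[0,0,0],[0,0,0],[0,0,0],[0,0,0],[0,0,0],[0,0,0]],"delta_rot":[[0,0,0],[0,0,0],[0,0,0],[0,0,0],[0,0,0],[0,0,0],[0,0,0],[0,0,0]],"hand":[3,3,2,1,1,0,0,0]}'
```

```text
clock: 2.78
position: [634.1, -70.6, 24.1]
ee_rot: [0.991, 0.133, 0.001, 0.0]
contact_force: [0.7, -0.3, -0.3]
gripper_width: 51.7
grasp_force: 0.0
clock: 3.78
position: [633.5, -70.7, 23.1]
ee_rot: [0.991, 0.133, 0.0, 0.0]
contact_force: [0.1, -0.2, 4.3]
gripper_width: 15.1
grasp_force: 60.6
```

```bash
python3 -m creep '{"translation":[[0,0,1.5],[0,0,5],[0,0,10],[0,0,15],[0,0,20],[-3.5,4,20],[-7,9,20],[-9,14,20]],"delta_rot":[[0,0,0],[0,0,0],[0,0,0],[0,0,0],[0,0,-4],[0,0,-9],[0,0,-14],[0,0,-19]],"hand":[0,0,0,0,0,0,0,0]}'
python3 -m creep '{"translation":[[-2,4,0],[-4,6.5,0],[-4,6.5,0],[-4,6.5,0]],"delta_rot":[[0,0,0],[0,0,0],[0,0,0],[0,0,0]],"hand":[0,0,0,0]}'
python3 - <<'E'
from h import *
s=read_state();c=get_calibration("wrist");p,d=get_image("wrist");print(s["clock"],s["position"],R.from_quat(s["ee_rot"]).as_matrix().round(3))
cv2.imwrite("pics/w2.png",p[:,:,::-1]);np.savez("pics/w2.npz",d=d,pos=s["position"],rot=s["ee_rot"],**c)
E
```

```text
clock: 4.78
position: [540.9, 70.1, 222.7]
ee_rot: [0.999, -0.035, -0.001, -0.0]
contact_force: [1.3, 0.1, -2.4]
gripper_width: 15.2
grasp_force: 59.7
clock: 5.28
position: [503.1, 134.1, 222.8]
ee_rot: [0.999, -0.033, -0.0, 0.0]
contact_force: [-0.4, -0.5, -2.9]
gripper_width: 14.9
grasp_force: 59.8
5.275 [503.13868351 134.06996966 222.7711436 ] [[ 0.998 -0.066 -0.   ]
 [-0.066 -0.998 -0.   ]
 [-0.     0.    -1.   ]]
```

View pics/w2.png

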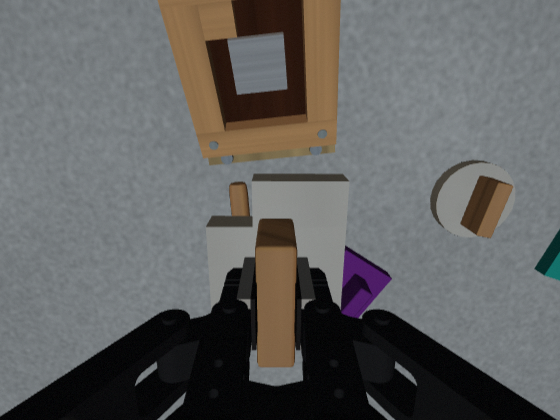

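Die held square in the fingers, notch at left (230,235). Pocket visible at (255,60) but its top is cut off, so I'll move up and slightly forward.

```bash
python3 -m creep '{"translation":[[1.5,0,3],[3,0,6],[3,0,6],[3,0,6]],"delta_rot":[[0,0,0],[0,0,0],[0,0,0],[0,0,0]],"hand":[0,0,0,0]}'
python3 - <<'E'
from h import *
s=read_state();c=get_calibration("wrist");p,d=get_image("wrist");print(s["clock"],s["position"],R.from_quat(s["ee_rot"]).as_matrix().round(3))
cv2.imwrite("pics/w3.png",p[:,:,::-1]);np.savez("pics/w3.npz",d=d,pos=s["position"],rot=s["ee_rot"],**c)
cv2.imwrite("pics/w3c.png",cv2.resize(p[0:260,150:370,::-1],(506,598),interpolation=cv2.INTER_CUBIC))
E
```

```text
clock: 5.82
position: [532.3, 133.5, 281.0]
ee_rot: [0.999, -0.034, -0.002, 0.0]
contact_force: [0.1, -0.5, -1.9]
gripper_width: 15.1
grasp_force: 59.9
5.825 [532.26576385 133.45651391 281.01861618] [[ 0.998 -0.067 -0.003]
 [-0.067 -0.998 -0.001]
 [-0.003  0.001 -1.   ]]
```

View pics/w3c.png

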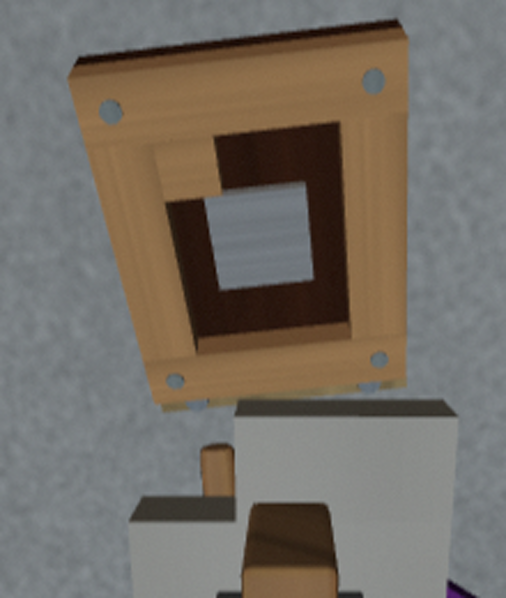

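Crop (2.3x, u offset 150): rim corners TL (73,78), TR (406,38), BR (405,386) and BL (157,406). Inner mouth: TR (340,122), BR (351,339), BL (196,353). Block corner (220,192). Die front top edge runs from (236,415) to (456,415), notch edge at v≈521.

```bash
cat > m.py <<'E'
from h import *
np.set_printoptions(precision=2,suppress=True)
z=np.load("pics/w3.npz");c={k:z[k] for k in z};a=cv2.imread("pics/w3.png");gray=cv2.cvtColor(a,cv2.COLOR_BGR2GRAY)
f=lambda l:np.array(l,float)/2.3+[150-.28,-.28]
def sub(l): 
    p=f(l).astype(np.float32).reshape(-1,1,2);r=p.copy();cv2.cornerSubPix(gray,r,(3,3),(-1,-1),(3,30,.01));print("shift",np.abs(r-p).max(2).ravel());return r[:,0].astype(float)
names=["oTL","oTR","oBR","iTR","iBR","iBL","blk","blkB","blkT"]
uv=sub([(73,78),(406,38),(405,386),(340,122),(351,339),(196,353),(220,192),(165,202),(215,137)])
m=np.array([(69.9,57.9),(69.9,-57.9),(-69.9,-57.9),(45.9,-33.9),(-45.9,-33.9),(-45.9,33.9),(23.9,11.9),(23.9,33.9),(45.9,11.9)])
psi=np.radians(-4);C=np.array([601,134,98.7])
for i in range(30):
    Rm=R.from_euler("ZY",[psi,-np.radians(25)]).as_matrix()
    P=cast(c,uv,C,Rm[:,2]);L=(P-C)@Rm[:,:2]
    A=L-L.mean(0);B=m-m.mean(0)
    th=np.arctan2((B[:,0]*A[:,1]-B[:,1]*A[:,0]).sum(),(B*A).sum());psi+=th*.9
    ctr=P.mean(0)-Rm[:,:2]@m.mean(0);C=np.array([ctr[0],ctr[1],98.7])
print("psi",np.degrees(psi),"rim ctr",C,"floor ctr",C-14*Rm[:,2],"scale",np.sqrt((A**2).sum()/(B**2).sum()))
for n,l,mm in zip(names,L-L.mean(0)+m.mean(0),m):print(n,l-mm)
# die in hand
T=R.from_quat(z["rot"]);p=z["pos"]
uvd=sub([(236,415),(456,415),(131,521),(236,521)])
D=T.inv().apply(cast(c,uvd,p+T.as_matrix()[:,2]*7.1,T.as_matrix()[:,2])-p)
print("die in tool (x, y=-die y)",D);print("expect",[(45,-11),(45,33),(23,-33),(23,-11)])
g=np.array([(u,v) for v in range(0,170,1) for u in range(180,330)]);Q=pts(c,z["d"],g);h=(Q-C)@Rm;k=(abs(h[:,0])<68)&(abs(h[:,1])<55)&((abs(h[:,0])>50)|(abs(h[:,1])>38));print("rim height off plane",np.median(h[k,2]))
k=(abs(h[:,0])<15)&(abs(h[:,1])<15);print("ejector",np.median(h[k,2])+14)
E
python3 m.py
```

```text
shift [2.62 0.67 0.37 0.32 0.15 0.06 0.7  0.08 0.8 ]
psi 1.6055223752404775 rim ctr [601.62 141.05  98.7 ] floor ctr [607.53 141.21  86.01] scale 1.012201148800825
oTL [0.09 0.48]
oTR [1.27 0.53]
oBR [-4.34 -0.79]
iTR [0.42 0.51]
iBR [ 0.23 -0.72]
iBL [ 0.85 -0.22]
blk [1.88 0.03]
blkB [-0.29  0.03]
blkT [-0.11  0.15]
shift [0.8  0.6  1.05 0.47]
die in tool (x, y=-die y) [[ 43.23 -11.7    7.1 ]
 [ 43.19  32.2    7.1 ]
 [ 21.1  -33.86   7.1 ]
 [ 21.1  -12.03   7.1 ]]
expect [(45, -11), (45, 33), (23, -33), (23, -11)]
rim height off plane 0.49315173660390166
ejector 6.127964507237917
```

```bash
sed -i 's/^psi=/K=[0,1,3,4,5,7,8]\nuv,m=uv[K],m[K];names=[names[i] for i in K]\npsi=/' m.py; cat >> m.py <<'E'
d=np.array([-1.85,-0.8,23.1]) # die underside centre in tool
Cf=C-14*Rm[:,2]
n,ex=Rm[:,2],Rm[:,0]
Rt=np.c_[Rm[:,0],-Rm[:,1],-Rm[:,2]]
print("rotvec world deg",np.degrees((R.from_matrix(Rt)*T.inv()).as_rotvec()))
for hgt in(80,20,0):print(hgt,"TCP target",Cf+n*hgt-Rt@d,"shift",Cf+n*hgt-Rt@d-p)
print("n",n,"ex",ex,"ey",Rm[:,1])
E
python3 m.py
```

```text
shift [2.62 0.67 0.37 0.32 0.15 0.06 0.7  0.08 0.8 ]
psi 2.0576526049557207 rim ctr [601.96 140.99  98.7 ] floor ctr [607.87 141.2   86.01] scale 1.0002442756313275
oTL [0.22 0.04]
oTR [0.47 0.05]
iTR [-0.21  0.24]
iBR [-0.5  -0.34]
iBL [0.77 0.18]
blkB [-0.37 -0.06]
blkT [-0.37 -0.1 ]
shift [0.8  0.6  1.05 0.47]
die in tool (x, y=-die y) [[ 43.23 -11.7    7.1 ]
 [ 43.19  32.2    7.1 ]
 [ 21.1  -33.86   7.1 ]
 [ 21.1  -12.03   7.1 ]]
expect [(45, -11), (45, 33), (23, -33), (23, -11)]
rim height off plane 0.6410790278046598
ejector 6.273090965204281
rotvec world deg [ -0.35 -25.21   5.84]
80 TCP target [566.03 138.9  180.23] shift [  33.76    5.44 -100.78]
20 TCP target [591.37 139.81 125.86] shift [  59.1     6.35 -155.16]
0 TCP target [599.82 140.11 107.73] shift [  67.55    6.65 -173.29]
n [-0.42 -0.02  0.91] ex [0.91 0.03 0.42] ey [-0.04  1.    0.  ]
```

```bash
python3 -m creep '{"translation":[[0,0,-1],[0,0,-2],[1.5,0.2,-4],[3.38,0.54,-7],[3.38,0.54,-10.1],[3.38,0.54,-10.1],[3.38,0.54,-10.1]],"delta_rot":[[-0.1,-8,2],[-0.2,-16,4],[-0.35,-25.2,5.85],[-0.35,-25.2,5.85],[-0.35,-25.2,5.85],[-0.35,-25.2,5.85],[-0.35,-25.2,5.85]],"hand":[0,0,0,0,0,0,0]}'
python3 - <<'E'
from h import *
s=read_state();c=get_calibration("wrist");p,d=get_image("wrist");print(s["clock"],s["position"],R.from_quat(s["ee_rot"]).as_matrix().round(3))
cv2.imwrite("pics/w4.png",p[:,:,::-1]);np.savez("pics/w4.npz",d=d,pos=s["position"],rot=s["ee_rot"],**c)
q=get_image("scene")[0]
x=cv2.resize(p[0:300,130:430,::-1],(500,500));y=cv2.resize(q[180:300,310:430,::-1],(300,300));y=np.vstack([y,np.zeros((200,300,3),np.uint8)])
cv2.imwrite("pics/w4c.png",np.hstack([x,y]))
E
```

```text
clock: 6.75
position: [567.4, 139.8, 182.6]
ee_rot: [0.976, 0.019, 0.218, -0.004]
contact_force: [0.4, 0.2, -2.5]
gripper_width: 15.1
grasp_force: 59.9
6.75 [567.38981679 139.84376009 182.55245703] [[ 0.904  0.038  0.426]
 [ 0.034 -0.999  0.016]
 [ 0.426 -0.    -0.905]]
```

View pics/w4c.png

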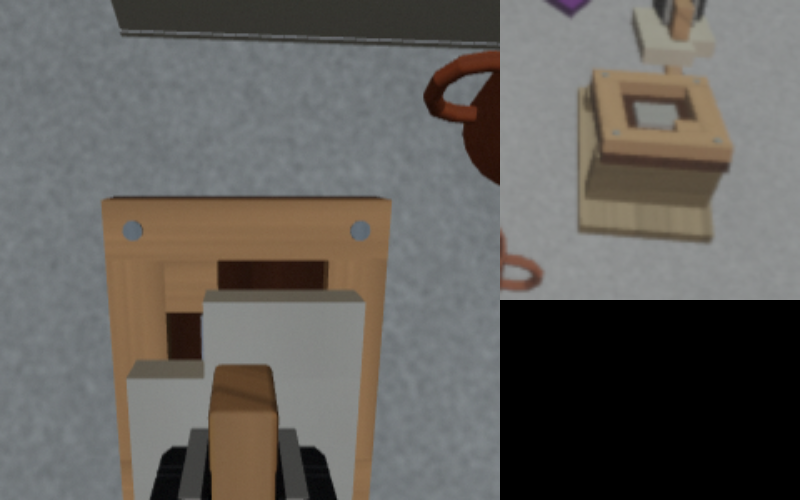

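Both are well aligned: rim corners (103,200) and (391,201), block edges at (217,262) and (166,313), die front edge (204,300)-(364,300). I'll refine from this view.

```bash
cat > m2.py <<'E'
from h import *
np.set_printoptions(precision=2,suppress=True)
z=np.load("pics/w4.npz");c={k:z[k] for k in z};a=cv2.imread("pics/w4.png");gray=cv2.cvtColor(a,cv2.COLOR_BGR2GRAY)
def sub(l): 
    p=(np.array(l,float)/1.6667+[130-.2,-.2]).astype(np.float32).reshape(-1,1,2);r=p.copy();cv2.cornerSubPix(gray,r,(3,3),(-1,-1),(3,30,.01));print("shift",np.abs(r-p).max(2).ravel());return r[:,0].astype(float)
uv=sub([(104,201),(390,201),(327.5,262),(217.5,262),(166,313)])
m=np.array([(69.9,57.9),(69.9,-57.9),(45.9,-33.9),(45.9,11.9),(23.9,33.9)])
Rm=R.from_euler("ZY",np.radians([2.06,-25])).as_matrix();C=np.array([601.96,140.99,98.7])
L=(cast(c,uv,C,Rm[:,2])-C)@Rm[:,:2];print("pocket resid",L-m)
T=R.from_quat(z["rot"]).as_matrix();p=z["pos"]
D=(cast(c,sub([(204,300),(364,300),(128,377),(205,377)]),p+T[:,2]*7.1,T[:,2])-p)@T
print("die off",D[:,:2]-[(45,-11),(45,33),(23,-33),(23,-11)])
print("tool vs pocket rot (deg, pocket axes)",np.degrees(R.from_matrix(Rm.T@T@np.diag([1,-1,-1])).as_rotvec()))
E
python3 m2.py
```

```text
shift [1.61 0.89 0.82 0.95 0.38]
pocket resid [[-0.   -0.12]
 [ 0.22 -0.27]
 [-0.2   0.04]
 [-0.19 -0.2 ]
 [-0.3  -0.12]]
shift [1.04 1.   0.93 1.08]
die off [[-1.31 -0.7 ]
 [-1.3  -0.86]
 [-1.49 -0.82]
 [-1.42 -1.08]]
tool vs pocket rot (deg, pocket axes) [ 0.06 -0.23  0.1 ]
```

```bash
cat > t.py <<'E'
from h import *
import sys
np.set_printoptions(precision=2,suppress=True)
Rm=R.from_euler("ZY",np.radians([2.06,-25])).as_matrix();Cf=np.array([601.96,140.99,98.7])-14*Rm[:,2]+Rm[:,:2]@[-.1,-.12]
s=read_state();T=R.from_quat(s["ee_rot"]);p=s["position"];d=np.array([-1.5,-.85,23.1])
u=p+T.apply(d)
print("die in pocket frame",(u-Cf)@Rm,"force pocket frame",s["contact_force"]@Rm,"rot",np.degrees(R.from_matrix(Rm.T@T.as_matrix()@np.diag([1,-1,-1])).as_rotvec()),"clk",s["clock"])
for h in map(float,sys.argv[1:]):print(h,"shift cm",(Cf+Rm[:,2]*h-u)/10)
E
python3 t.py 60 17 8 0
```

```text
die in pocket frame [ 3.82  1.68 82.25] force pocket frame [-0.95  0.46 -1.72] rot [ 0.14 -0.35  0.08] clk 6.85
60.0 shift cm [ 0.6  -0.15 -2.18]
17.0 shift cm [ 2.42 -0.08 -6.08]
8.0 shift cm [ 2.8  -0.07 -6.89]
0.0 shift cm [ 3.13 -0.06 -7.62]
```

```bash
python3 -m creep '{"translation":[[0.6,-0.15,-2.2],[1.5,-0.12,-4],[2.37,-0.08,-6],[2.37,-0.08,-6],[2.37,-0.08,-6],[2.37,-0.08,-6]],"delta_rot":[[0,0.3,0],[0,0.3,0],[0,0.3,0],[0,0.3,0],[0,0.3,0],[0,0.3,0]],"hand":[0,0,0,0,0,0]}'
python3 t.py 17; python3 - <<'E'
from h import *
ps=[]
for i in range(4):
    s=read_state();c=get_calibration("wrist");p,d=get_image("wrist");ps.append(s["position"])
print(np.array(ps).round(2))
s=read_state();c=get_calibration("wrist");cv2.imwrite("pics/w5.png",p[:,:,::-1]);np.savez("pics/w5.npz",d=d,pos=np.mean(ps,0),rot=s["ee_rot"],**c)
cv2.imwrite("pics/w5c.png",cv2.resize(p[80:320,170:370,::-1],(500,600),interpolation=cv2.INTER_CUBIC))
E
python3 t.py 17
```

```text
clock: 7.6
position: [591.6, 139.8, 124.3]
ee_rot: [0.976, 0.018, 0.216, -0.005]
contact_force: [-0.1, -0.6, -3.4]
gripper_width: 15.2
grasp_force: 59.8
die in pocket frame [ 0.01  0.19 18.5 ] force pocket frame [-1.52 -0.57 -3.03] rot [0.1  0.04 0.07] clk 7.6
17.0 shift cm [ 0.06 -0.02 -0.14]
[[591.63 139.8  124.31]
 [591.47 139.89 124.16]
 [591.32 139.85 123.89]
 [591.22 139.81 123.66]]
die in pocket frame [-0.88  0.08 17.92] force pocket frame [-0.74 -0.13 -2.65] rot [0.07 0.12 0.12] clk 7.8
17.0 shift cm [ 0.12 -0.   -0.05]
```

View pics/w5c.png

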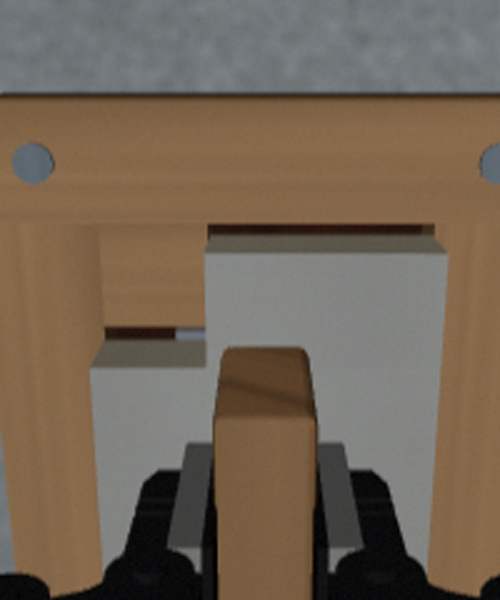

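Close view: die sits just over the mouth, sides flush with the walls (208 vs block 208, 434 vs 434). The gap at the top (224 to 237) agrees with the computed 0.9 mm low offset. I'll correct and start inserting.

```bash
python3 -m creep '{"translation":[[0.1,0,-0.05],[0.1,0,-0.05],[0.1,0,-0.05],[0.18,0,-0.23],[0.26,0,-0.4],[0.34,0,-0.57],[0.34,0,-0.57],[0.34,0,-0.57]],"delta_rot":[[0,0,0],[0,0,0],[0,0,0],[0,0,0],[0,0,0],[0,0,0],[0,0,0],[0,0,0]],"hand":[0,0,0,0,0,0,0,0]}'
python3 t.py 8 5
```

```text
clock: 8.8
position: [594.8, 139.6, 119.2]
ee_rot: [0.977, 0.018, 0.213, -0.003]
contact_force: [-0.6, 0.1, -2.9]
gripper_width: 15.0
grasp_force: 59.8
die in pocket frame [ 0.63 -0.2  12.55] force pocket frame [-1.75  0.14 -2.41] rot [-0.07  0.4   0.1 ] clk 8.8
8.0 shift cm [ 0.13  0.02 -0.44]
5.0 shift cm [ 0.26  0.03 -0.71]
```

```bash
python3 -m creep '{"translation":[[-0.01,0.02,-0.1],[0.03,0.02,-0.2],[0.08,0.02,-0.3],[0.13,0.02,-0.42],[0.13,0.02,-0.42],[0.13,0.02,-0.42]],"delta_rot":[[0,-0.2,0],[0,-0.3,0],[0,-0.3,0],[0,-0.3,0],[0,-0.3,0],[0,-0.3,0]],"hand":[0,0,0,0,0,0]}'
python3 t.py 8 4
```

```text
clock: 9.55
position: [596.1, 140.2, 117.4]
ee_rot: [0.977, 0.018, 0.213, -0.002]
contact_force: [-3.8, 0.3, -3.6]
gripper_width: 14.9
grasp_force: 60.0
die in pocket frame [ 0.97  0.32 10.33] force pocket frame [-4.93  0.4  -1.66] rot [-0.24  0.46  0.12] clk 9.55
8.0 shift cm [ 0.01 -0.03 -0.25]
4.0 shift cm [ 0.18 -0.03 -0.62]
```

```bash
python3 -m creep '{"translation":[[-0.08,-0.03,-0.04],[-0.08,-0.03,-0.04],[-0.04,-0.03,-0.13],[0,-0.03,-0.22],[0.02,-0.03,-0.27],[0.02,-0.03,-0.27]],"delta_rot":[[0,-0.4,0],[0,-0.4,0],[0,-0.4,0],[0,-0.4,0],[0,-0.4,0],[0,-0.4,0]],"hand":[0,0,0,0,0,0]}'
python3 t.py 8 4
```

```text
clock: 10.3
position: [596.0, 140.5, 117.5]
ee_rot: [0.977, 0.018, 0.213, -0.0]
contact_force: [-10.2, -1.0, -3.4]
gripper_width: 15.4
grasp_force: 60.4
die in pocket frame [ 1.04  0.5  10.49] force pocket frame [-10.7   -0.65   1.27] rot [-0.39  0.37  0.13] clk 10.3
8.0 shift cm [ 0.01 -0.05 -0.27]
4.0 shift cm [ 0.18 -0.04 -0.63]
```

```bash
python3 - <<'E'
from h import *
s=read_state();c=get_calibration("wrist");p,d=get_image("wrist")
cv2.imwrite("pics/w6.png",p[:,:,::-1]);np.savez("pics/w6.npz",d=d,pos=s["position"],rot=s["ee_rot"],**c)
cv2.imwrite("pics/w6c.png",cv2.resize(p[80:320,170:370,::-1],(500,600),interpolation=cv2.INTER_CUBIC))
E
```

```text
(no output)
```

View pics/w6c.png

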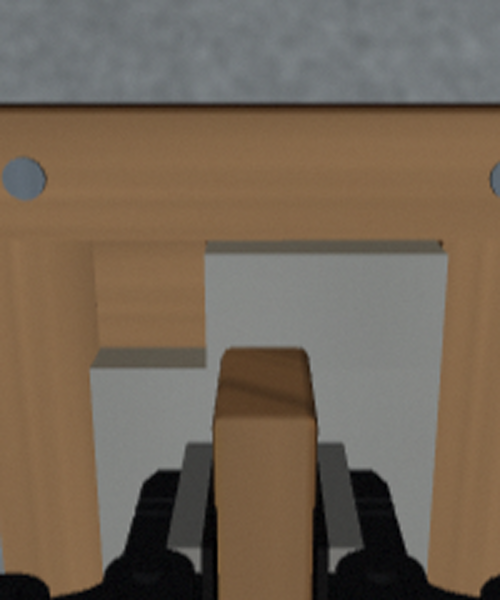

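```bash
python3 -m creep '{"translation":[[0,0,0],[0,0,0],[0,0,0],[0,0,0]],"delta_rot":[[0,0,0],[0,0,0],[0,0,0],[0,0,0]],"hand":[0,0,0,0]}' | sed -n 2,4p
python3 -c "
from h import *
s=read_state();print(s['joints'].round(3),s['joint_efforts'].round(1),s['wrist_torque'].round(2))"; python3 t.py
```

```text
position: [596.0, 140.5, 117.6]
ee_rot: [0.977, 0.018, 0.213, -0.0]
contact_force: [-9.8, -0.4, -4.2]
[ 0.391  0.301 -0.813  1.238 -0.161  0.014] [ -1.1 -31.9  20.3   1.3   0.1  -0. ] [-0.25  3.84 -0.03]
die in pocket frame [ 1.04  0.49 10.5 ] force pocket frame [-10.69  -0.08   0.4 ] rot [-0.39  0.37  0.13] clk 10.85
```

Joint 5 has reached its limit (-0.16), so this tilt can't go deeper while gripping. The die is already a few mm into the mouth. Plan: centre it, release so it settles onto the ejector, then press the rib with a less tilted tool.

```bash
python3 -m creep '{"translation":[[-0.05,-0.05,0.4],[-0.05,-0.05,0.4],[-0.05,-0.05,0.4],[-0.05,-0.05,0.4]],"delta_rot":[[0.2,0.2,0],[0.2,0.2,0],[0.2,0.2,0],[0.2,0.2,0]],"hand":[0,0,0,0]}' | sed -n 2,4p
python3 -c "
from h import *
s=read_state();print(s['joints'].round(3))"; python3 t.py 11
```

```text
position: [595.2, 139.2, 120.7]
ee_rot: [0.977, 0.017, 0.211, -0.001]
contact_force: [-7.7, -1.0, -7.1]
[ 0.431  0.298 -0.793  1.093 -0.185  0.122]
die in pocket frame [ 1.39 -0.69 13.72] force pocket frame [-9.97 -0.73 -3.19] rot [-0.3   0.66  0.  ] clk 11.35
11.0 shift cm [-0.01  0.07 -0.31]
```

```bash
python3 -m creep '{"translation":[[-0.12,0.06,-0.04],[-0.12,0.06,-0.06],[-0.08,0.06,-0.14],[-0.04,0.06,-0.23],[-0.04,0.06,-0.23],[-0.04,0.06,-0.23]],"delta_rot":[[0,-0.5,0],[0.2,-0.5,0],[0.2,-0.5,0],[0.2,-0.5,0],[0.2,-0.5,0],[0.2,-0.5,0]],"hand":[0,0,0,0,0,0]}' | sed -n 2,4p
python3 -c "
from h import *
s=read_state();print(s['joints'].round(3))"; python3 t.py 11
```

```text
position: [597.8, 142.0, 122.6]
ee_rot: [0.976, 0.017, 0.217, -0.004]
contact_force: [-0.1, -0.1, -0.8]
[ 0.397  0.295 -0.807  1.215 -0.16   0.03 ]
die in pocket frame [ 4.99  2.12 14.32] force pocket frame [-0.4  -0.05 -0.69] rot [ 0.   -0.04 -0.04] clk 12.1
11.0 shift cm [-0.3  -0.22 -0.51]
```

```bash
python3 - <<'E'
from h import *
s=read_state();print(s["gripper_width"],s["grasp_force"],s["contact_force"]);c=get_calibration("wrist");p,d=get_image("wrist");q=get_image("scene")[0]
x=cv2.resize(p[80:320,170:370,::-1],(400,480));y=cv2.resize(q[180:300,310:430,::-1],(400,400),interpolation=cv2.INTER_CUBIC);y=np.vstack([y,np.zeros((80,400,3),np.uint8)])
cv2.imwrite("pics/w7c.png",np.hstack([x,y]))
E
python3 t.py
```

```text
15.226519429424256 60.240193605422974 [-0.06512693 -0.05714071 -0.79812577]
die in pocket frame [ 4.82  2.07 14.3 ] force pocket frame [-0.72  0.57  0.29] rot [-0.   -0.03 -0.04] clk 12.2
```

View pics/w7c.png

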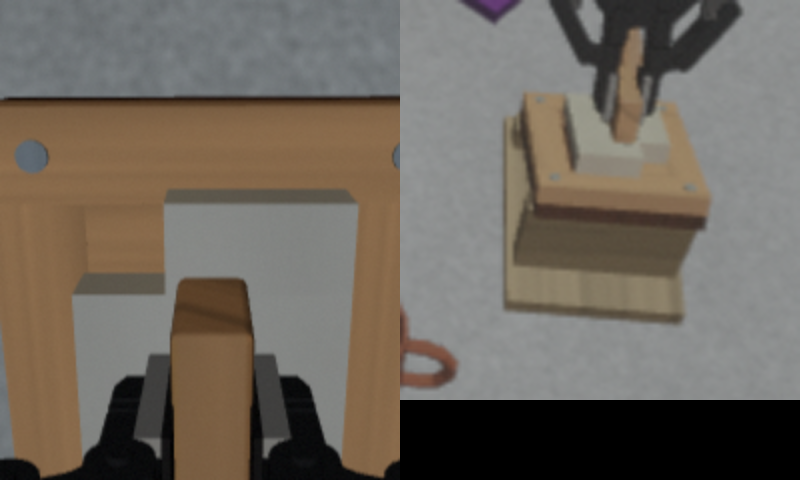

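The die popped out onto the upper rim (front edge at (165-355,190) overlaps the rim): the joint limit blocks this tilt. I'll back off, set the die down at its old free spot, and regrasp it with the tool leaning 15° relative to the die. The press-in tilt is then only about 10°.

```bash
python3 -m creep '{"translation":[[-1,0,2],[-2,0,5],[-3,0,8],[-3,0,10],[-3,0,10],[-3,0,10]],"delta_rot":[[0,0,0],[0,0,0],[0,8,0],[0,16,0],[0,24.8,0],[0,24.8,0]],"hand":[0,0,0,0,0,0]}' | sed -n 2,4p
python3 -c "
from h import *
s=read_state();print(s['joints'].round(3));T=R.from_quat(s['ee_rot']);p=s['position'];print(T.as_matrix().round(3),'to vertical yaw 0',np.degrees((R.from_matrix(np.diag([1,-1,-1]))*T.inv()).as_rotvec()).round(2),'shift',(np.array([632,-71,60])-p).round(1))"
```

```text
position: [569.4, 142.4, 222.0]
ee_rot: [1.0, 0.015, 0.002, -0.008]
contact_force: [0.1, -0.5, -2.3]
[ 0.514  0.323 -0.104 -0.014 -1.132  1.092]
[[ 1.     0.03   0.004]
 [ 0.03  -0.999  0.016]
 [ 0.004 -0.016 -1.   ]] to vertical yaw 0 [-0.94  0.24 -1.71] shift [  62.6 -213.4 -162. ]
```

```bash
python3 -m creep '{"translation":[[1,-5,0],[2,-10,0],[3,-15,0],[4.3,-21.3,0],[4.3,-21.3,-6],[4.3,-21.3,-12],[4.3,-21.3,-16.5],[4.3,-21.3,-16.5]],"delta_rot":[[-0.9,0.2,-1.7],[-0.9,0.2,-1.7],[-0.9,0.2,-1.7],[-0.9,0.2,-1.7],[-0.9,0.2,-1.7],[-0.9,0.2,-1.7],[-0.9,0.2,-1.7],[-0.9,0.2,-1.7]],"hand":[0,0,0,0,0,0,0,0]}' | sed -n 2,4p
python3 -c "
from h import *
s=read_state();print(s['joints'].round(3));T=R.from_quat(s['ee_rot']);print('to vertical yaw 0',np.degrees((R.from_matrix(np.diag([1,-1,-1]))*T.inv()).as_rotvec()).round(2),s['position'])"
```

```text
position: [604.8, -72.3, 51.7]
ee_rot: [1.0, 0.0, -0.007, 0.002]
contact_force: [-0.4, 0.1, -2.4]
[ 0.147  0.541 -0.236  0.002 -0.807  1.423]
to vertical yaw 0 [ 0.19 -0.75 -0.05] [604.83387735 -72.31479075  51.70132773]
```

```bash
python3 -m creep '{"translation":[[0.3,0,-1],[0.3,0,-2],[0.3,0,-2.3],[0.3,0,-2.5],[0.3,0,-2.6],[0.3,0,-2.7],[0.3,0,-2.7]],"delta_rot":[[0,-0.7,0],[0,-0.7,0],[0,-0.7,0],[0,-0.7,0],[0,-0.7,0],[0,-0.7,0],[0,-0.7,0]],"hand":[0,0,0,0,0,0,0]}' | sed -n 2,4p
python3 -c "
from h import *
s=read_state();T=R.from_quat(s['ee_rot']);print('to vertical yaw 0',np.degrees((R.from_matrix(np.diag([1,-1,-1]))*T.inv()).as_rotvec()).round(2),s['position'])"
```

```text
position: [613.1, -71.6, 29.7]
ee_rot: [1.0, 0.001, 0.006, 0.001]
contact_force: [-0.4, 0.7, -3.0]
to vertical yaw 0 [ 0.09  0.64 -0.11] [613.08865606 -71.60738624  29.69716927]
```

```bash
python3 -m creep '{"translation":[[0,0,-0.2],[0,0,-0.4],[0,0,-0.5],[0,0,-0.6],[0,0,-0.6],[0,0,-0.6]],"delta_rot":[[0,0.6,0],[0,0.6,0],[0,0.6,0],[0,0.6,0],[0,0.6,0],[0,0.6,0]],"hand":[0,0,0,0,0,0]}' | sed -n 2,4p
```

```text
position: [613.1, -71.6, 23.7]
ee_rot: [1.0, 0.001, 0.0, 0.001]
contact_force: [0.6, -0.7, -2.8]
```

```bash
python3 -m creep '{"translation":[[0,0,-0.1],[0,0,-0.1],[0,0,-0.1],[0,0,-0.1],[0,0,-0.1],[0,0,0.2],[-0.1,0,0.4],[-0.3,0,0.4]],"delta_rot":[[0,0,0],[0,0,0],[0,0,0],[0,0,0],[0,0,0],[0,0,0],[0,8,0],[0,15,0]],"hand":[0,2,4,5,5,5,5,5]}'
python3 -m creep '{"translation":[[0,0,0],[0,0,0],[0,0,0]],"delta_rot":[[0,0,0],[0,0,0],[0,0,0]],"hand":[5,5,5]}'
python3 -c "
from h import *
s=read_state();T=R.from_quat(s['ee_rot']);print('rot from vertical',np.degrees((T*R.from_matrix(np.diag([1,-1,-1])).inv()).as_rotvec()).round(2))"
```

```text
clock: 16.58
position: [610.6, -71.5, 28.9]
ee_rot: [0.991, 0.001, -0.131, 0.001]
contact_force: [1.4, -0.5, 0.4]
gripper_width: 50.2
grasp_force: 0.0
clock: 16.95
position: [609.3, -71.6, 28.1]
ee_rot: [0.992, 0.001, -0.13, 0.001]
contact_force: [1.1, -0.0, 0.7]
gripper_width: 50.1
grasp_force: 0.0
rot from vertical [-0.08 14.94  0.13]
```

```bash
python3 -m creep '{"translation":[[0,0,-0.15],[0,0,-0.15],[0,0,-0.15],[0,0,-0.15],[0,0,-0.15],[0,0,-0.15],[0,0,-0.15],[0,0,-0.15]],"delta_rot":[[0,0,0],[0,0,0],[0,0,0],[0,0,0],[0,0,0],[0,0,0],[0,0,0],[0,0,0]],"hand":[5,3,2,1,1,0,0,0]}'
python3 -c "
from h import *
s=read_state();T=R.from_quat(s['ee_rot']);print('rot from vertical',np.degrees((T*R.from_matrix(np.diag([1,-1,-1])).inv()).as_rotvec()).round(2),s['position'])"
python3 -m creep '{"translation":[[0,0,0],[0,0,2],[0,0,6],[0,0,10],[0,0,15],[0,0,15],[0,0,15]],"delta_rot":[[0,0,0],[0,0,0],[0,0,0],[0,0,0],[0,0,0],[0,0,0],[0,0,0]],"hand":[0,0,0,0,0,0,0]}'
```

```text
clock: 17.95
position: [610.3, -71.6, 26.4]
ee_rot: [0.992, 0.001, -0.13, 0.001]
contact_force: [0.3, 0.6, 2.6]
gripper_width: 14.9
grasp_force: 61.2
rot from vertical [-0.08 14.93  0.14] [610.33290182 -71.59926035  26.44160394]
clock: 18.82
position: [609.0, -71.3, 175.5]
ee_rot: [0.991, 0.001, -0.131, 0.0]
contact_force: [-1.3, 0.3, -4.0]
gripper_width: 14.9
grasp_force: 60.5
```

```bash
cat > k.py <<'E'
from h import *
import json,os
np.set_printoptions(precision=2,suppress=True)
Rm=R.from_euler("ZY",np.radians([2.06,-25])).as_matrix();Cf=np.array([601.96,140.99,98.7])-14*Rm[:,2]+Rm[:,:2]@[-.1,-.12]
Tg=R.from_rotvec(np.radians([-.08,14.93,.14]))*R.from_matrix(np.diag([1.,-1,-1]));pg=np.array([610.3,-71.6,26.4])
# die pose in the tool: offset (x,y,yaw) of the die at the regrasp, in world
off=json.load(open("off.json")) if os.path.exists("off.json") else [611.6,-70.75,0.0]
def die_in_tool(o=None):
    o=off if o is None else o
    return Tg.inv()*R.from_euler("z",o[2],degrees=True),Tg.inv().apply(np.array([o[0],o[1],0])-pg)
def die_pose(s):
    r,d=die_in_tool();T=R.from_quat(s["ee_rot"]);return T*r,s["position"]+T.apply(d)
def report(hs=()):
    s=read_state();r,u=die_pose(s)
    P=R.from_matrix(Rm);e=(r*P.inv()).as_rotvec(degrees=True)
    print("die in pocket",(u-Cf)@Rm,"rot err pocket",(P.inv()*r).as_rotvec(degrees=True),"F pocket",s["contact_force"]@Rm,"clk",s["clock"],"j",s["joints"][4].round(3))
    T=R.from_quat(s["ee_rot"]);rr,d=die_in_tool();Tt=P*rr.inv()
    for h in hs: print(h,"shift cm",(Cf+Rm[:,2]*h-Tt.apply(d)-s["position"])/10,"delta_rot",-e)
E
python3 -c "
from k import *
report([70])"
```

```text
die in pocket [  22.01 -211.48   59.39] rot err pocket [-0.4  25.13 -2.09] F pocket [-2.86  0.38 -3.09] clk 18.825 j -1.399
70 shift cm [-4.31 21.   -0.27] delta_rot [  0.38 -25.14   2.06]
```

```bash
python3 -m creep '{"translation":[[-2,3,4],[-4.3,8,4],[-4.3,13,4],[-4.3,17,4],[-4.3,21,4],[-4.3,21,2],[-4.3,21,-0.3],[-4.3,21,-0.3]],"delta_rot":[[0.1,-8,0.5],[0.2,-16,1],[0.4,-25.1,2],[0.4,-25.1,2],[0.4,-25.1,2],[0.4,-25.1,2],[0.4,-25.1,2],[0.4,-25.1,2]],"hand":[0,0,0,0,0,0,0,0]}' | sed -n 2,5p
cat > e.py <<'E'
from k import *
from scipy.optimize import least_squares
def proj(c,P):
    q=R.from_quat(c["attitude"]).inv().apply(np.atleast_2d(P)-c["xyz"]);K=c["intrinsics"];return q[:,:2]/q[:,2:]*K[0,0]+K[:2,2]
def edges(c,gray,segs,W,rng=12):
    out=[]
    for a,b in segs:
        uv=proj(c,np.array([np.array(a)+(np.array(b)-a)*t for t in np.linspace(0.08,.92,25)])@W[0].T+W[1])
        t=uv[-1]-uv[0];n=np.array([-t[1],t[0]])/np.hypot(*t);k=np.arange(-rng,rng+.01,.25)
        g=cv2.GaussianBlur(gray,(0,0),.8).astype(np.float32)
        M=uv[:,None]+k[None,:,None]*n
        pr=cv2.remap(g,M[...,0].astype(np.float32),M[...,1].astype(np.float32),cv2.INTER_LINEAR)
        gr=np.abs(np.gradient(pr,axis=1));i=gr.argmax(1)
        med=np.median(k[i]);spread=np.percentile(abs(k[i]-med),60)
        out.append((uv+n*med,med,spread,gr.max(1).mean()))
    return out
DIE=[((45,-33,16),(45,11,16)),((23,13,16),(23,33,16)),((45,-33,16),(5,-33,16)),((25,11,16),(45,11,16)),((23,33,16),(5,33,16))]
POC=[((45.9,11.9,14),(45.9,-33.9,14)),((23.9,33.9,14),(23.9,11.9,14)),((45.9,11.9,14),(23.9,11.9,14)),((69.9,57.9,14),(69.9,-57.9,14)),((60,-57.9,14),(0,-57.9,14)),((60,57.9,14),(0,57.9,14))]
def measure(tag,dr=12,pr=8):
    s=read_state();c=get_calibration("wrist");p,d=get_image("wrist");cv2.imwrite(f"pics/{tag}.png",p[:,:,::-1]);gray=cv2.cvtColor(p,cv2.COLOR_RGB2GRAY)
    r,u=die_pose(s);
    for nm,segs,W,rg in(("die",DIE,(r.as_matrix(),u),dr),("pocket",POC,(Rm,Cf),pr)):
        for sg,(uv,med,sp,st) in zip(segs,edges(c,gray,segs,W,rg)):
            L=(cast(c,uv,W[1]+W[0]@np.array(sg[0]),W[0][:,2])-W[1])@W[0];ax=0 if sg[0][0]==sg[1][0] else 1
            print(nm,"xy"[ax],sg[0][ax],"off mm %.2f slope %.2f deg px %.1f spread %.1f grad %.0f"%(L[:,ax].mean()-sg[0][ax],np.degrees(np.polyfit(L[:,1-ax],L[:,ax],1)[0]),med,sp,st))
E
python3 -c "
from e import *
measure('w8');report([70])"
```

```text
position: [564.1, 137.0, 168.9]
ee_rot: [0.996, 0.018, 0.084, 0.002]
contact_force: [0.8, 0.4, -2.4]
gripper_width: 15.2
die x 45 off mm 0.00 slope -0.00 deg px 0.0 spread 0.1 grad 4
die x 23 off mm -0.28 slope 0.00 deg px -0.5 spread 0.0 grad 4
die y -33 off mm -0.23 slope 0.05 deg px -0.5 spread 0.2 grad 3
die y 11 off mm 2.86 slope -0.59 deg px -6.5 spread 0.6 grad 7
die y 33 off mm 0.24 slope -0.05 deg px 0.5 spread 0.2 grad 3
pocket x 45.9 off mm 0.00 slope 0.00 deg px 0.0 spread 0.0 grad 8
pocket x 23.9 off mm -0.00 slope -0.00 deg px 0.0 spread 0.0 grad 5
pocket y 11.9 off mm 0.15 slope -0.02 deg px 0.2 spread 0.2 grad 8
pocket x 69.9 off mm 2.95 slope -0.01 deg px -5.8 spread 0.0 grad 5
pocket y -57.9 off mm -0.31 slope 0.05 deg px -0.5 spread 0.2 grad 2
pocket y 57.9 off mm 0.31 slope -0.05 deg px 0.5 spread 0.5 grad 1
die in pocket [-1.18 -1.28 68.47] rot err pocket [-0.21  0.23  0.03] F pocket [-1.64  0.74 -2.79] clk 19.875 j -0.781
70 shift cm [0.03 0.12 0.18] delta_rot [ 0.21 -0.22  0.06]
```

Edge measurements agree with the predicted die and pocket poses to ~0.3 mm, and joint 5 has plenty of room (-0.78). Descending.

```bash
python3 -m creep '{"translation":[[0.03,0.12,0],[1,0.16,-2],[2,0.2,-4],[2.2,0.2,-4.5],[2.2,0.2,-4.5],[2.2,0.2,-4.5],[2.2,0.2,-4.5]],"delta_rot":[[0.2,-0.2,0],[0.2,-0.2,0],[0.2,-0.2,0],[0.2,-0.2,0],[0.2,-0.2,0],[0.2,-0.2,0],[0.2,-0.2,0]],"hand":[0,0,0,0,0,0,0]}' | sed -n 2,5p
python3 -c "
from e import *
measure('w9',5,5);report([18,12])"
```

```text
position: [589.3, 140.6, 129.2]
ee_rot: [0.996, 0.018, 0.091, -0.002]
contact_force: [0.0, -0.3, -2.3]
gripper_width: 14.8
die x 45 off mm -0.12 slope 0.00 deg px -0.2 spread 0.2 grad 3
die x 23 off mm -0.28 slope 0.00 deg px -0.5 spread 0.0 grad 3
die y -33 off mm -0.23 slope 0.05 deg px -0.5 spread 0.2 grad 2
die y 11 off mm 0.22 slope -0.05 deg px -0.5 spread 0.2 grad 3
die y 33 off mm 0.24 slope -0.05 deg px 0.5 spread 0.2 grad 2
pocket x 45.9 off mm -0.00 slope 0.00 deg px 0.0 spread 0.0 grad 7
pocket x 23.9 off mm -0.60 slope -0.00 deg px 1.0 spread 0.0 grad 6
pocket y 11.9 off mm 2.13 slope -0.38 deg px 4.2 spread 0.5 grad 2
pocket x 69.9 off mm 0.11 slope 0.00 deg px -0.2 spread 0.0 grad 3
pocket y -57.9 off mm -0.52 slope 0.09 deg px -1.0 spread 0.2 grad 2
pocket y 57.9 off mm 0.39 slope -0.07 deg px 0.8 spread 0.5 grad 1
die in pocket [ 2.78  1.11 20.46] rot err pocket [ 0.16 -0.34 -0.12] F pocket [-2.38 -0.17 -2.49] clk 20.8 j -0.681
18 shift cm [-0.13 -0.11 -0.33] delta_rot [-0.21  0.34  0.04]
12 shift cm [ 0.12 -0.1  -0.88] delta_rot [-0.21  0.34  0.04]
```

```bash
echo '[611.4,-70.75,0.0]' > off.json; python3 -m creep '{"translation":[[-0.12,-0.11,-0.3],[-0.12,-0.11,-0.4],[-0.08,-0.11,-0.45],[-0.08,-0.11,-0.45],[-0.08,-0.11,-0.45],[-0.08,-0.11,-0.45]],"delta_rot":[[-0.2,0.3,0],[-0.2,0.3,0],[-0.2,0.3,0],[-0.2,0.3,0],[-0.2,0.3,0],[-0.2,0.3,0]],"hand":[0,0,0,0,0,0]}' | sed -n 2,4p
python3 -c "
from e import *
report([16,12,9])"
```

```text
position: [588.3, 139.3, 123.7]
ee_rot: [0.996, 0.019, 0.087, -0.0]
contact_force: [-0.5, 0.1, -2.1]
die in pocket [-0.72 -0.25 16.05] rot err pocket [-0.05  0.03 -0.03] F pocket [-1.33  0.1  -1.68] clk 21.55 j -0.678
16 shift cm [0.07 0.02 0.03] delta_rot [ 0.03 -0.03  0.05]
12 shift cm [ 0.23  0.03 -0.34] delta_rot [ 0.03 -0.03  0.05]
9 shift cm [ 0.36  0.04 -0.61] delta_rot [ 0.03 -0.03  0.05]
```

```bash
python3 -m creep '{"translation":[[0.07,0.02,0.02],[0.07,0.02,0.02],[0.15,0.03,-0.16],[0.23,0.03,-0.34],[0.28,0.03,-0.45],[0.28,0.03,-0.45],[0.28,0.03,-0.45]],"delta_rot":[[0,0,0],[0,0,0],[0,0,0],[0,0,0],[0,0,0],[0,0,0],[0,0,0]],"hand":[0,0,0,0,0,0,0]}' | sed -n 2,4p
python3 -c "
from e import *
report([11,8,5])"
```

```text
position: [591.1, 139.6, 119.2]
ee_rot: [0.996, 0.019, 0.088, -0.0]
contact_force: [0.8, 0.0, -2.4]
die in pocket [-0.05 -0.04 10.78] rot err pocket [-0.05  0.03 -0.03] F pocket [-0.26 -0.   -2.52] clk 22.425 j -0.669
11 shift cm [-0.01  0.    0.02] delta_rot [ 0.03 -0.03  0.05]
8 shift cm [ 0.12  0.01 -0.25] delta_rot [ 0.03 -0.03  0.05]
5 shift cm [ 0.25  0.01 -0.52] delta_rot [ 0.03 -0.03  0.05]
```

In the pocket, centred, no contact. Continuing to ~5 mm.

```bash
python3 -m creep '{"translation":[[0.06,0,-0.12],[0.12,0.01,-0.25],[0.17,0.01,-0.35],[0.22,0.01,-0.45],[0.27,0.01,-0.55],[0.27,0.01,-0.55],[0.27,0.01,-0.55]],"delta_rot":[[0,0,0],[0,0,0],[0,0,0],[0,0,0],[0,0,0],[0,0,0],[0,0,0]],"hand":[0,0,0,0,0,0,0]}' | sed -n 2,4p
python3 -c "
from e import *
report([4,1,0,-1,-3])"
```

```text
position: [593.5, 139.7, 114.1]
ee_rot: [0.996, 0.019, 0.088, -0.0]
contact_force: [-4.6, -0.4, 2.8]
die in pocket [ 0.02 -0.06  5.13] rot err pocket [-0.05  0.03 -0.03] F pocket [-2.96 -0.22  4.52] clk 23.3 j -0.66
4 shift cm [ 0.04  0.01 -0.1 ] delta_rot [ 0.03 -0.03  0.05]
1 shift cm [ 0.17  0.01 -0.38] delta_rot [ 0.03 -0.03  0.05]
0 shift cm [ 0.21  0.01 -0.47] delta_rot [ 0.03 -0.03  0.05]
-1 shift cm [ 0.26  0.01 -0.56] delta_rot [ 0.03 -0.03  0.05]
-3 shift cm [ 0.34  0.02 -0.74] delta_rot [ 0.03 -0.03  0.05]
```

Touching the ejector (~7 N). Pushing on slowly.

```bash
python3 -m creep '{"translation":[[0.04,0,-0.1],[0.07,0,-0.17],[0.1,0,-0.24],[0.13,0,-0.31],[0.17,0,-0.38],[0.17,0,-0.38],[0.17,0,-0.38]],"delta_rot":[[0,0,0],[0,0,0],[0,0,0],[0,0,0],[0,0,0],[0,0,0],[0,0,0]],"hand":[0,0,0,0,0,0,0]}' | sed -n 2,4p
python3 -c "
from e import *
report([0,-2])"
python3 -m creep '{"translation":[[0.03,0,-0.05],[0.05,0,-0.1],[0.07,0,-0.15],[0.09,0,-0.2],[0.09,0,-0.2],[0.09,0,-0.2]],"delta_rot":[[0,0,0],[0,0,0],[0,0,0],[0,0,0],[0,0,0],[0,0,0]],"hand":[0,0,0,0,0,0]}' | sed -n 2,4p
python3 -c "
from e import *
report([0,-2])"
```

```text
position: [595.6, 139.7, 109.7]
ee_rot: [0.996, 0.019, 0.088, -0.0]
contact_force: [-3.3, 0.5, 1.8]
die in pocket [ 0.01 -0.09  0.31] rot err pocket [-0.05  0.03 -0.04] F pocket [-2.16  0.66  3.03] clk 24.175 j -0.651
0 shift cm [ 0.01  0.01 -0.03] delta_rot [ 0.03 -0.03  0.05]
-2 shift cm [ 0.1   0.01 -0.21] delta_rot [ 0.03 -0.03  0.05]
position: [595.6, 139.7, 109.5]
ee_rot: [0.996, 0.019, 0.087, -0.0]
contact_force: [-11.6, 1.0, 12.9]
die in pocket [-0.01 -0.1   0.12] rot err pocket [-0.06  0.04 -0.02] F pocket [-5.04  1.46 16.61] clk 24.925 j -0.651
0 shift cm [ 0.    0.01 -0.01] delta_rot [ 0.04 -0.04  0.04]
-2 shift cm [ 0.09  0.01 -0.19] delta_rot [ 0.04 -0.04  0.04]
```

```bash
python3 -m creep '{"translation":[[0.02,0,-0.05],[0.04,0,-0.1],[0.06,0,-0.13],[0.06,0,-0.13],[0.06,0,-0.13]],"delta_rot":[[0,0,0],[0,0,0],[0,0,0],[0,0,0],[0,0,0]],"hand":[0,0,0,0,0]}' | sed -n 2,4p
python3 -c "
from e import *
report([])"
python3 -m creep '{"translation":[[-0.03,0,0.07],[-0.08,0,0.17],[-0.08,0,0.17],[-0.08,0,0.17],[-0.08,0,0.17],[-0.08,0,0.17],[-0.08,0,0.17],[-0.08,0,0.17]],"delta_rot":[[0,0,0],[0,0,0],[0,0,0],[0,0,0],[0,0,0],[0,0,0],[0,0,0],[0,0,0]],"hand":[0,0,0,2,3,5,5,5]}'
```

```text
position: [595.6, 139.7, 109.5]
ee_rot: [0.996, 0.019, 0.087, -0.0]
contact_force: [-17.1, 1.1, 21.5]
die in pocket [-0.01 -0.13  0.08] rot err pocket [-0.07  0.05 -0.01] F pocket [-6.34  1.76 26.68] clk 25.55 j -0.651
clock: 26.55
position: [596.3, 139.7, 108.1]
ee_rot: [0.996, 0.019, 0.087, -0.0]
contact_force: [0.2, -0.1, -0.3]
gripper_width: 49.8
grasp_force: 0.0
```

Released. Retracting along the tool axis, then verifying.

```bash
python3 -m creep '{"translation":[[-0.2,0,1],[-0.7,0,4],[-1.4,0,8],[-3,0,12],[-5,0,15],[-5,0,15],[-5,0,15]],"delta_rot":[[0,0,0],[0,0,0],[0,0,0],[0,-6,0],[0,-6,0],[0,-6,0],[0,-6,0]],"hand":[5,5,5,5,5,5,5]}' | sed -n 2,5p
python3 - <<'E'
from e import *
s=read_state();c=get_calibration("wrist");p,d=get_image("wrist");cv2.imwrite("pics/w10.png",p[:,:,::-1]);g=cv2.cvtColor(p,cv2.COLOR_RGB2GRAY)
for segs,rg in((DIE,4),(POC,4)):
    for sg,(uv,med,sp,st) in zip(segs,edges(c,g,segs,(Rm,Cf),rg)):
        print(sg,"px %.1f spread %.1f grad %.0f"%(med,sp,st))
D=[get_image("wrist")[1] for _ in range(6)];d=np.median(D,0)
uvs=np.array([(u,v) for v in range(0,420) for u in range(0,560)]);P=pts(c,d,uvs);L=(P-Cf)@Rm;ok=d[uvs[:,1],uvs[:,0]]>0
def fit(k):
    A=np.c_[L[k][:,:2],np.ones(k.sum())];z=L[k][:,2];w,*_=np.linalg.lstsq(A,z,rcond=None);r=abs(A@w-z)<3;w,*_=np.linalg.lstsq(A[r],z[r],rcond=None);return k.sum(),"tilt deg",np.degrees(w[:2]),"z at centre",w[2]
x,y,zz=L.T
slab=ok&(abs(x)<42)&(abs(y)<30)&~((x>18)&(y>6))&((abs(y)>13))&(abs(zz-16)<8)
rim=ok&(abs(x)<66)&(abs(y)<54)&((abs(x)>52)|(abs(y)>40))&(abs(zz-14)<8)
print("slab",fit(slab));print("rim",fit(rim))
q=abs(zz-50)<6;k=ok&q&(abs(x)<30)&(abs(y)<10);print("rib top z",np.median(zz[k]),k.sum())
for a,b in((-42,-20),(-20,0),(0,20),(20,42)):
  k=slab&(x>a)&(x<b);print(a,b,k.sum(),np.median(zz[k]))
E
```

```text
position: [546.0, 139.7, 258.3]
ee_rot: [0.99, 0.018, 0.14, 0.0]
contact_force: [0.3, 0.6, 0.4]
gripper_width: 49.9
((45, -33, 16), (45, 11, 16)) px 0.0 spread 0.0 grad 3
((23, 13, 16), (23, 33, 16)) px 0.2 spread 0.0 grad 3
((45, -33, 16), (5, -33, 16)) px 0.2 spread 0.2 grad 5
((25, 11, 16), (45, 11, 16)) px 0.2 spread 0.0 grad 7
((23, 33, 16), (5, 33, 16)) px -0.2 spread 0.2 grad 6
((45.9, 11.9, 14), (45.9, -33.9, 14)) px 1.2 spread 0.0 grad 3
((23.9, 33.9, 14), (23.9, 11.9, 14)) px 1.0 spread 0.0 grad 3
((45.9, 11.9, 14), (23.9, 11.9, 14)) px -1.5 spread 0.0 grad 6
((69.9, 57.9, 14), (69.9, -57.9, 14)) px -2.0 spread 0.2 grad 4
((60, -57.9, 14), (0, -57.9, 14)) px -0.2 spread 0.2 grad 2
((60, 57.9, 14), (0, 57.9, 14)) px 0.2 spread 0.5 grad 1
slab (np.int64(2626), 'tilt deg', array([0.19, 0.18]), 'z at centre', np.float64(17.946106607230845))
rim (np.int64(6625), 'tilt deg', array([0.18, 0.16]), 'z at centre', np.float64(15.981475277615779))
rib top z 51.86951654858469 1225
-42 -20 704 17.851140420898226
-20 0 718 17.905397427758302
0 20 740 17.94277351328164
20 42 464 17.996436155505613
```

The slab stands 1.97 mm above the rim and is parallel to it within 0.02°, so it is fully home. The gripper is clear; handing in.

```bash
python3 -c "
from bench import *
print(job_done(),read_state()['clock'])"
```

```text
the job is handed in; nothing more can be done
the job is handed in; nothing more can be done
```

The notched die is fully home in its pocket: its slab stands 1.97 mm above the rim (2 mm expected) and parallel to it within 0.02°, after a final press of about 29 N. The first try stopped at a joint limit and the die popped out onto the rim, so I set it down and regrasped it; the job is handed in with the gripper clear.

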